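Dim the bench lamp and bring the leak light up to the saxophone's bell

ROBOT

A 6-joint arm with a two-finger parallel gripper is mounted at the origin on the work surface. World frame = base frame: x ahead of the robot, y to its left, z up, the work surface at z = 0. Lengths are in mm, angles in rad, forces in N, time in s.
With the tool pointing down it reaches from about 300 to 775 mm from the base axis. Payload 14.6 kg.
Tool frame: the origin (TCP) lies between the finger pads; the fingertips stand ahead of it and the grasp point (between the pads) lies 11 mm behind it (manip.finger_overhang is the z of the fingertips in the tool frame, in mm); z points along the fingers, y is the line along which they close (so a half turn about z gives the same grasp; the last joint's range is limited). The gripper opens to 94 mm and grips with 3 to 60 N. Pads are 16 mm wide; open, the fingers measure 119 mm over their backs; the gripper's body (75 mm by 177 mm) begins 78 mm behind the grasp point.
Start: joints at [1.208, 0.3, 1.521, -0, 1.321, -0.067], TCP at [160.325, 526.104, 213.446] pointing down, gripper open.
Joint ranges: [-3.03, 3.03], [-0.79, 2.21], [0.23, 2.52], [-1.04, 4.18], [0, 3.07], [-2.55, 2.55]. Speed limits (rad/s): [2.22, 2.22, 2.57, 3.14, 3.14, 3.14].

INTERFACE

Orientations are given as [roll, pitch, yaw] about the fixed x, y, z axes, in that order (R = Rz(yaw) Ry(pitch) Rx(roll)).
In Python, from cell import manip gives the robot as it stands.
- The arm moves only by the tool jog_arm, never from a script. Its argument "series" is a list of rows, each a list of 7 numbers: the shift along the world's x, y, z as a fraction of full scale, then the turn, a rotation vector about the world's x, y, z as a fraction of full scale, then the closure, from 0 (fully open) to 1 (shut). In form: [[dx, dy, dz, wx, wy, wz, fingers], ...]. A call has 1 to 8 rows; each row is the pose to reach, as a shift and turn from the pose commanded when the call began; what a row does not reach only later rows make up. Full scale, the value 1, is 120 mm for a shift and 90 degrees for a turn. A row lasts 1/12 s, in which the tool goes at most 41.7 mm and 7.16 degrees, less where a joint would pass 70% of its speed; a pose out of reach is approached as far as the arm can. A call with a number of a shift or a turn outside -1 to 1 is refused whole. A call with a gripper value outside its range is refused whole. The fingers move at their own pace and stop on an object; "grip_force" is the grip in N (left out, the last holds). Time passes only in rows, so rows that repeat a pose let the fingers close. It gives the time, the measured TCP pose, the force, the opening and the grip force at its end, in the units of the state.
- manip.read_state(): the state, without advancing time (a new reading comes with each control period).
- manip.camera(name): name is "scene" or "side" or "wrist"; returns a dict with "frame" (400x640x3 uint8, red, green, blue), "vfov" (degrees; the focal length in pixels is half the picture's height over the tangent of half this angle, whatever the lens; pixels are square), "cx", "cy" (the principal point, pixels), "R" (3x3) and "t" (3): a world point X has camera coordinates R X + t; the wrist camera has in their place "hand_eye" (4x4, takes a point from camera to tool coordinates, whose origin is the TCP and whose axes are the flange's). Camera axes: x right, y down, z forward; pixel columns grow to the right and rows downward; lengths in mm; the calibration is good to about 2 mm. A picture is of the moment at which its call begins: read the wrist's pose just before it. There is no depth.
- manip.sign_off(): hands the job in; it is judged then, once.
The state is a dict: "clock": time; "joints": joint angles; "qd": joint speeds; "effort": joint torques, N m; "eef_pos": TCP position; "eef_rot": TCP orientation; "wrist_force": force on the tool from outside, world axes, zero at the start; "moment": the same for the moment, N m; "finger_gap": finger opening in mm; "finger_force": force on a finger pad.
Only numpy, scipy, OpenCV 4.12 (cv2) and the standard library are available. Lean on these libraries where they do the work, as an engineer would, in place of code of your own. Each camera call takes 0.05 s, during which the arm holds its last target. There are 200 camera calls.

TASK

Get ready to check the soprano saxophone's pads for leaks: first turn the bench lamp's dimmer knob fully anticlockwise to its stop, then draw the cordless leak light out of its charging dock, turn it level and point its clear rod straight into the saxophone's bell, with the rod's tip about 5 cm inside the mouth, near the middle and not touching the brass. Finish while holding it there, raised and still in the gripper; do not put it down or let go. Do not bump the saxophone with it, and leave the other things on the bench where they lie.

Things in the scene. Friction and masses are not known exactly. Their poses are not given: they have to be found in the camera images.
- dimmer: Dimmer of the bench lamp: grey box 110 x 90 x 40 mm fixed to the bench, black rotary knob in the middle of its top. Origin: centre of its underside; x along its 110 mm side, away from the robot, z up. A red dot on its top marks the knob's off end; growing white dots lead clockwise to full brightness.
- dimmer_knob (a joint): Angle of the dimmer knob in rad: 0 = fully anticlockwise seen from above (off, end stop), 4.71 = fully clockwise (end stop). Starts somewhere between. Friction 0.03 N m, stays where it is left, stiff at the stops. Turning anticlockwise (seen from above) lowers the value.
- dimmer_knob_grip (a point): On the knob's vertical axis at grip height, 77 mm above the bench. The knob: a disc, 44 mm diameter, top 54 mm above the bench, carrying an upright bar 42 mm long, 14 mm thick, top 84 mm above the bench. Seen from above the bar lies along the angle (box yaw - 0.785 - joint value), counted anticlockwise from world x; a white line on top marks the pointer, its end at that angle + 3.14.
- dock: Charging dock, black, fixed: foot 150 x 90 x 16 mm, a round cup (41 mm outside diameter, 40 mm deep) leaning 45 degrees, and a back rest 14 mm wide under the handle, reaching 108 mm from the cup's floor. Origin: centre of its underside, z up. The cup opens up and towards the dock's +x, roughly away from the robot: draw the light out that way along its own axis; 45 mm frees it.
- dock_seat (a point): Centre of the cup's inner floor, 45 mm behind the dock's origin (dock x = -45 mm) and 42 mm above the bench: here the butt of the light's handle stands.
- leak_light: Cordless leak light, loose, 297 mm long, about 150 g, round: black handle 26 mm diameter, 125 mm long, yellow band near its front; aluminium collar 18 mm; clear rod 10 mm diameter with yellow tip. Origin: centre of the butt; own z runs from butt to tip. Starts butt down in the dock, leaning 45 degrees. Balances 88 mm from the butt; grip it there across, fingers straddling the back rest.
- light_grip (a point): Point on the light's axis, 85 mm from the butt: a good place to grip, about 100 mm above the bench at the start.
- light_tip (a point): Tip of the clear rod, on the light's axis, 297 mm from the butt.
- sax: Brass straight soprano saxophone, 610 mm long, level in a fixed wooden cradle. Origin: centre of the bell's open mouth, 140 mm above the bench; x runs level along the bore's axis, into the saxophone; z up. Bell 92 mm across; inside 66 mm wide at 20 mm depth, 54 at 50, 44 at 120, closed at 149. Cradle board, 100 mm wide, starts 90 mm behind the mouth; before the mouth it is free at bore height.
- jar: Loose jar, yellow lid, 60 mm diameter, 70 mm tall; origin under its centre. Leave alone.
- oil: Loose amber oil bottle, 48 mm diameter, 115 mm tall; origin under its centre. Leave alone.
- tin: Loose flat aluminium tin, 68 mm diameter, 32 mm tall; origin under its centre. Leave alone.
- driver: Loose green-handled screwdriver, 160 mm long, 26 mm thick, lying; origin under its middle, blade to its +x. Leave alone.
- mallet: Loose wooden mallet, 240 mm long, lying, head 26 mm thick at its +x end; origin under its middle. Leave alone.
- neck: Loose curved brass saxophone neck with a cork end, lying, 185 mm long, 25 mm thick; origin under its middle. Leave alone.
- mouthpiece: Loose black saxophone mouthpiece, 87 mm long, 25 mm thick, lying; origin under its middle. Leave alone.
Things that resemble listed ones, but are neither listed nor needed, are in the scene too. Leave any blue look-alike of the dock alone. What is shaped like the dimmer but brown is not meant.

How it is judged (in metres and radians):
On the way, in this order (a step that is already met when the one before it is completed fails the run):
1. the dimmer knob is turned fully anticlockwise while the light still stands in its dock (value of joint dimmer_knob below 0.12 rad and distance between leak_light and dock_seat below 0.02 m), for 0.2 s.
2. the light is drawn out of the dock and held in the gripper (contact force between the fingers and leak_light above 1 N and distance between leak_light and dock_seat above 0.08 m and contact force between leak_light and dock below 0.1 N), for 0.2 s.
At the end, for the whole second after the job is handed in: Knob within 0.12 rad of its anticlockwise stop; light held still in the gripper, touching neither saxophone nor dock, butt over 90 mm above the bench, within 12 degrees of the bore's line; rod tip 20 to 110 mm inside the bell's mouth, at most 22 mm sideways and 22 mm up or down off the bore's axis (value of joint dimmer_knob below 0.12 rad and contact force between the fingers and leak_light above 1 N and x of light_tip in the frame of sax between 0.02 and 0.11 m and y of light_tip in the frame of sax between -0.022 and 0.022 m and z of light_tip in the frame of sax between -0.022 and 0.022 m and angle between the z axis of leak_light and the x axis of sax, either way round below 0.21 rad and height (world z) of leak_light above 0.09 m and contact force between leak_light and sax below 0.1 N and contact force between leak_light and dock below 0.1 N and linear speed of leak_light below 0.03 m/s); the arm keeps its last pose, push and grip.
It fails at once if the light bumps the saxophone (over 6 N) (contact force between leak_light and sax above 6 N).
It fails at once if another thing on the bench is pushed more than 40 mm from its place (distance of any of jar, oil, tin, driver, mallet, neck, mouthpiece from where it was at the start of the episode above 0.04 m).
It also fails if it takes over 67 s, if anything falls off the work surface, if the arm or the gripper's body presses on something with over 40 N, if the wrist force passes 120 N, or if a joint passes its speed limit or range.

## Working session

There is one attempt and no reset: what is moved stays moved. The work goes in short steps, Python scripts to look and compute and a tool call to move; the robot and the scene stay as the last step left them, time stands still between calls to the robot, and variables do not carry over. Pictures are saved under pics/ and viewed, at most 10 in all, crops included, and the job is handed in when it is done.

Besides the shell and the picture viewer there is one more tool, called after "Request:" as name([rows], argument=value, ...), one row to a line, values as JSON. jog_arm: Moves the arm, as the interface text tells. Its arguments: {"type":"object","properties":{"series":{"type":"array"},"grip_force":{"type":"number"}},"required":["series"]}

```bash
ls; mkdir -p pics; cat > h.py <<'E'
import numpy as np, cv2
from cell import manip
def K(c):
    f=c["frame"].shape[0]/2/np.tan(np.radians(c["vfov"])/2); return f,c["cx"],c["cy"]
def Rt(c,st=None):
    if "R" in c and c["R"] is not None: return np.array(c["R"]),np.array(c["t"])
    from scipy.spatial.transform import Rotation as Ro
    T=np.eye(4);T[:3,:3]=Ro.from_euler('xyz',st["eef_rot"]).as_matrix();T[:3,3]=st["eef_pos"]
    M=np.linalg.inv(T@np.array(c["hand_eye"])); return M[:3,:3],M[:3,3]
def ray(c,u,v,st=None):
    f,cx,cy=K(c);R,t=Rt(c,st);d=R.T@np.array([(u-cx)/f,(v-cy)/f,1]);return -R.T@t,d/np.linalg.norm(d)
def plane(c,u,v,z,st=None):
    o,d=ray(c,u,v,st);return o+d*(z-o[2])/d[2]
def proj(c,X,st=None):
    f,cx,cy=K(c);R,t=Rt(c,st);p=R@np.array(X,float)+t;return np.array([cx+f*p[0]/p[2],cy+f*p[1]/p[2]])
def tri(r1,r2):
    (o1,d1),(o2,d2)=r1,r2
    s=np.linalg.lstsq(np.c_[d1,-d2],o2-o1,rcond=None)[0];a,b=o1+s[0]*d1,o2+s[1]*d2
    return (a+b)/2,np.linalg.norm(a-b)
E
python3 - <<'E'
from h import *
import pickle
cs={}
for n in("scene","side","wrist"):
    st=manip.read_state();c=manip.camera(n);c["st"]=st;cs[n]=c
    cv2.imwrite(f"pics/{n}0.png",c["frame"][:,:,::-1]);print(n,{k:v for k,v in c.items() if k not in("frame","st")})
pickle.dump(cs,open("c0.pkl","wb"));print(manip.read_state(),manip.finger_overhang)
im=np.vstack([cs["scene"]["frame"],cs["side"]["frame"]])[:,:,::-1]
E
```

```text
pics
scene {'vfov': 48.21733751470137, 'cx': 324.3761601583753, 'cy': 195.16547053433183, 'R': array([[ 0.49955411,  0.86624716,  0.00784539],
       [ 0.62724001, -0.35544543, -0.69298522],
       [-0.59750787,  0.35110456, -0.7209091 ]]), 't': array([-263.94397892, -226.73042164, 1693.7176386 ])}
side {'vfov': 55.745556525346586, 'cx': 319.7250677779684, 'cy': 194.88151187177937, 'R': array([[ 0.93429613, -0.35562158,  0.02498078],
       [-0.16013075, -0.48123896, -0.86183943],
       [ 0.31851043,  0.80121305, -0.50656565]]), 't': array([-464.84905891,  214.16011589, 1065.61933834])}
wrist {'vfov': 69.0350817828283, 'cx': 318.9043208622544, 'cy': 194.6934659340715, 'hand_eye': array([[-1.28227301e-03, -9.65358203e-01, -2.60925076e-01,
         7.58387535e+01],
       [ 9.99999156e-01, -1.29243076e-03, -1.32656075e-04,
        -5.59468706e-01],
       [-2.09166964e-04, -2.60925026e-01,  9.65359046e-01,
        -1.70145177e+02],
       [ 0.00000000e+00,  0.00000000e+00,  0.00000000e+00,
         1.00000000e+00]])}
{'clock': 0.15, 'joints': array([ 1.20839669e+00,  3.00296913e-01,  1.52144338e+00,  2.96700795e-05,
        1.32071758e+00, -6.66390800e-02]), 'qd': array([-0.00139726, -0.0025212 , -0.00064433,  0.00100824,  0.00029698,
       -0.00102814]), 'effort': array([ 1.97710782e-03, -5.31966877e+01, -3.52817702e+01,  7.08235893e-02,
        2.36695900e-02, -2.86946795e-05]), 'eef_pos': array([160.25225345, 525.92727093, 213.04013671]), 'eef_rot': array([-3.14073127e+00, -8.62915030e-05,  2.84582470e+00]), 'wrist_force': array([ 0.33863761, -0.05158017,  0.32461062]), 'moment': array([-0.0093165 , -0.01638565,  0.05409229]), 'finger_force': 0.0, 'finger_gap': 94.22935636885276} 8.0
```

View pics/scene0.png

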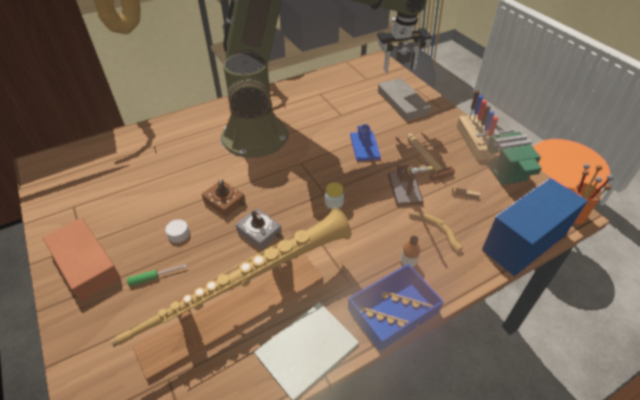

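View pics/side0.png

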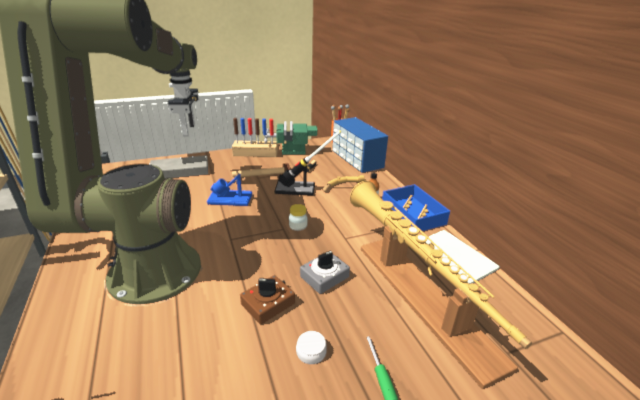

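The scene view shows the grey dimmer at about (258,228) and a brown look-alike at (223,196). The black dock with the light is at (405,187) and a blue look-alike at (366,145). The bell mouth is near (347,225). In the side view the grey dimmer is at (325,268), the black dock with the light at (297,180), and the bell at (368,190). I take the grey dimmer and the black dock because their colours match the description, and confirm them in an enlarged crop.

```bash
python3 - <<'E'
from h import *
import pickle
cs=pickle.load(open("c0.pkl","rb"))
def crop(n,u,v,w,h,W,H): return cv2.resize(cs[n]["frame"][v:v+h,u:u+w,::-1],(W,H),interpolation=cv2.INTER_CUBIC)
a=crop("scene",230,200,60,45,400,300);b=crop("scene",380,150,80,60,400,300)
c=crop("side",290,245,70,52,400,300);d=crop("side",265,125,120,90,400,300)
cv2.imwrite("pics/crop1.png",np.vstack([np.hstack([a,b]),np.hstack([c,d])]))
for n,u,v,z in[("scene",258,228,40),("side",325,265,40),("scene",405,187,10),("side",297,186,10),("scene",347,225,140),("side",362,195,140),("scene",335,200,35)]: print(n,u,v,plane(cs[n],u,v,z).round())
E
```

```text
scene 258 228 [ 456. -186.   40.]
side 325 265 [ 445. -177.   40.]
scene 405 187 [511. 321.  10.]
side 297 186 [525. 325.  10.]
scene 347 225 [646.   2. 140.]
side 362 195 [629. -16. 140.]
scene 335 200 [467.  74.  35.]
```

View pics/crop1.png

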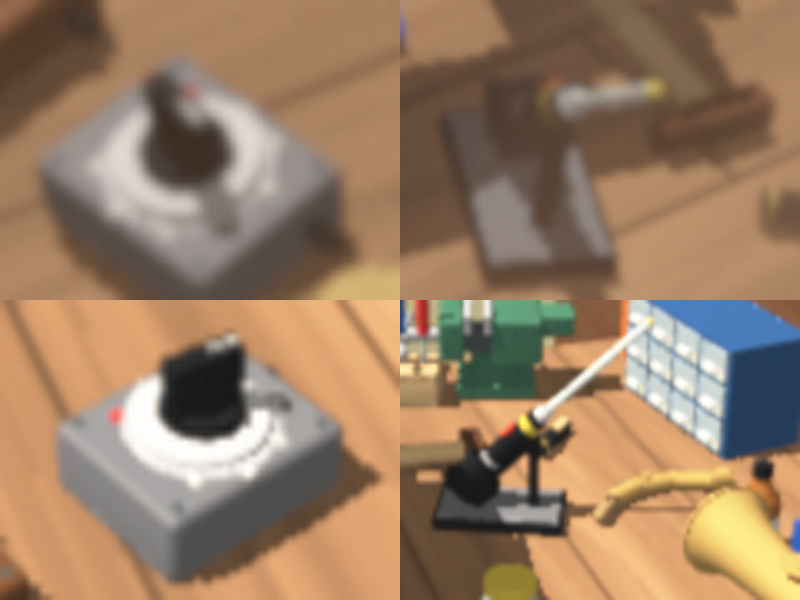

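The crop confirms both: grey box with the black knob and the red dot, and black dock with the light leaning mainly towards +x. Next come numbers for their geometry.

```bash
python3 - <<'E'
from h import *
import pickle
cs=pickle.load(open("c0.pkl","rb"))
S,D=cs["scene"],cs["side"]
sc=lambda x,y,u0,v0,k:(u0+x/k-.5,v0+y/k-.5)
print("dimmer corners side");P=[plane(D,*sc(x,y-300,290,245,5.714),40) for x,y in[(60,430),(175,530),(340,440),(232,345)]]
for p in P: print(p.round())
print("mean",np.mean(P,0));
print("scene");Q=[plane(S,*sc(x,y,230,200,6.667),40) for x,y in[(42,165),(197,270),(342,178),(185,60)]]
for p in Q: print(p.round())
print("mean",np.mean(Q,0))
a,b=[plane(D,*sc(x,y-300,290,245,5.714),84) for x,y in[(167,362),(238,340)]];print("bar",a,b,np.arctan2(*(b-a)[1::-1]))
# light: tip, band
k=400/80;k2=400/120
tip=tri(ray(S,*sc(256,88,380,150,5)),ray(D,*sc(650,322,265,125,1)) if 0 else ray(D,265+250/k2,125+22/k2));print("tip",tip)
band=tri(ray(S,380+(548-400)/5,150+104/5),ray(D,265+128/k2,125+130/k2));print("band",band)
tip=tri(ray(S,380+256/5,150+88/5),ray(D,265+250/k2,125+22/k2));print("tip",tip)
# dock foot corners z16
print("dock side");
for x,y in[(35,222),(45,185),(165,192),(160,228)]: print(plane(D,265+x/k2,125+y/k2,16).round())
print("dock scene")
for x,y in[(45,112),(88,268),(212,258),(165,100)]: print(plane(S,380+x/5,150+y/5,16).round())
# sax mask
for n,c in cs.items():
    if n=="wrist":continue
    h=cv2.cvtColor(c["frame"],cv2.COLOR_RGB2HSV);m=cv2.inRange(h,(18,110,90),(32,255,255))
    N,l,s,ce=cv2.connectedComponentsWithStats(m);i=np.argsort(-s[1:,4])[:6]+1
    print(n,s[i].tolist())
print("tail",plane(S,115,341,140),plane(D,525,343,140),tri(ray(S,115,341),ray(D,525,343)))
E
```

```text
dimmer corners side
[ 377. -163.   40.]
[ 405. -244.   40.]
[ 501. -214.   40.]
[ 479. -131.   40.]
mean [ 440.10247633 -188.20777501   40.        ]
scene
[ 410. -238.   40.]
[ 499. -202.   40.]
[ 483. -124.   40.]
[ 383. -156.   40.]
mean [ 443.49965923 -179.93753309   40.        ]
bar [ 423.03081508 -182.33720179   84.        ] [ 460.67402419 -178.21621561   84.        ] 0.10904066515021091
tip (array([662.51927725, 250.81570581, 249.89830546]), np.float64(4.567389354500178))
band (array([541.16669453, 297.06720178, 117.63627651]), np.float64(2.8322268882099824))
tip (array([663.45971406, 252.17513615, 248.85390067]), np.float64(3.5851957152338434))
dock side
[431. 299.  16.]
[466. 381.  16.]
[596. 319.  16.]
[562. 241.  16.]
dock scene
[431. 312.  16.]
[564. 250.  16.]
[596. 325.  16.]
[462. 391.  16.]
scene [[116, 209, 232, 134, 2966], [94, 0, 46, 33, 959], [325, 182, 19, 15, 213], [444, 225, 16, 22, 80], [426, 214, 15, 9, 41], [430, 165, 3, 5, 13]]
side [[328, 175, 201, 168, 3571], [289, 204, 18, 12, 178], [0, 137, 22, 41, 77], [0, 108, 17, 37, 67], [300, 159, 10, 11, 40], [420, 208, 7, 9, 27]]
tail [ 675.52642261 -612.88015416  140.        ] [ 676.65350393 -614.87959721  140.        ] (array([ 676.15623003, -613.86837717,  140.16189775]), np.float64(2.2720312351438094))
```

Request:
jog_arm([
  [0.2,-0.5,0,0,0,-0.15,0],
  [0.39,-0.986,0,0,0,-0.29,0],
  [0.39,-0.986,0,0,0,-0.29,0],
  [0.39,-0.986,0,0,0,-0.29,0],
  [0.39,-0.986,0,0,0,-0.29,0],
])

```text
clock: 0.57
eef_pos: [207.8, 406.5, 213.8]
eef_rot: [3.141, -0.0, 2.384]
wrist_force: [0.0, 0.6, -0.6]
finger_gap: 94.3
finger_force: 0.0
```

Request:
jog_arm([
  [0.2,-0.5,0,0,0,-0.15,0],
  [0.39,-0.986,0,0,0,-0.29,0],
  [0.39,-0.986,0,0,0,-0.29,0],
  [0.39,-0.986,0,0,0,-0.29,0],
  [0.39,-0.986,0,0,0,-0.29,0],
])

```text
clock: 0.98
eef_pos: [254.6, 288.9, 213.7]
eef_rot: [3.141, -0.0, 1.931]
wrist_force: [0.7, -0.3, 0.8]
finger_gap: 94.1
finger_force: 0.0
```

Request:
jog_arm([
  [0.2,-0.5,0,0,0,-0.15,0],
  [0.39,-0.986,0,0,0,-0.29,0],
  [0.39,-0.986,0,0,0,-0.29,0],
  [0.39,-0.986,0,0,0,-0.29,0],
  [0.39,-0.986,0,0,0,-0.29,0],
])

```text
clock: 1.4
eef_pos: [301.6, 170.7, 213.6]
eef_rot: [3.142, -0.0, 1.477]
wrist_force: [-0.2, 0.5, -0.8]
finger_gap: 93.9
finger_force: 0.0
```

Request:
jog_arm([
  [0.2,-0.5,0,0,0,-0.15,0],
  [0.39,-0.986,0,0,0,-0.29,0],
  [0.39,-0.986,0,0,0,-0.29,0],
  [0.39,-0.986,0,0,0,-0.29,0],
  [0.39,-0.986,0,0,0,-0.29,0],
])

```text
clock: 1.82
eef_pos: [348.4, 52.9, 213.3]
eef_rot: [-3.141, 0.0, 1.025]
wrist_force: [-0.4, 0.2, -0.5]
finger_gap: 94.1
finger_force: 0.0
```

Request:
jog_arm([
  [0.2,-0.5,0,0,0,-0.15,0],
  [0.39,-0.986,0,0,0,-0.29,0],
  [0.39,-0.986,0,0,0,-0.29,0],
  [0.39,-0.986,0,0,0,-0.29,0],
  [0.39,-0.986,0,0,0,-0.29,0],
])

```text
clock: 2.23
eef_pos: [395.2, -64.6, 213.0]
eef_rot: [-3.141, 0.001, 0.572]
wrist_force: [-0.0, 1.3, 0.2]
finger_gap: 94.1
finger_force: 0.0
```

Request:
jog_arm([
  [0.2,-0.5,0,0,0,-0.15,0],
  [0.39,-0.986,0,0,0,-0.29,0],
  [0.39,-0.986,0,0,0,-0.29,0],
  [0.39,-0.986,0,0,0,-0.29,0],
  [0.39,-0.986,0,0,0,-0.29,0],
  [0.39,-0.986,0,0,0,-0.29,0],
])

```text
clock: 2.73
eef_pos: [441.7, -181.3, 213.1]
eef_rot: [-3.141, 0.001, 0.124]
wrist_force: [0.4, -0.3, -1.0]
finger_gap: 94.0
finger_force: 0.0
```

```bash
python3 - <<'E'
from h import *
import pickle
cs={}
for n in("wrist","side"):
    st=manip.read_state();c=manip.camera(n);c["st"]=st;cs[n]=c
pickle.dump(cs,open("c1.pkl","wb"));st=cs["wrist"]["st"];print(st["clock"],st["eef_pos"],st["eef_rot"],st["joints"])
cv2.imwrite("pics/w1.png",cs["wrist"]["frame"][:,:,::-1])
E
```

```text
2.7333 [ 441.69920272 -181.2501417   213.14772859] [-3.14077426e+00  5.44752950e-04  1.23755216e-01] [-4.66336557e-01  1.38378823e-01  1.71860050e+00  3.92745806e-04
  1.28552137e+00  9.80594079e-01]
```

View pics/w1.png

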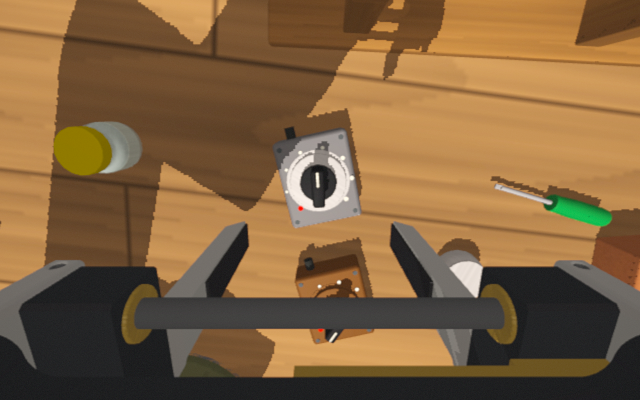

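The wrist view shows the grey dimmer with its knob at (317,182) and a white pointer line on top near (317,180). The red dot is at (300,208) and the brown look-alike is at (335,300).

```bash
python3 - <<'E'
from h import *
import pickle
cs=pickle.load(open("c1.pkl","rb"));W=cs["wrist"];st=W["st"];f=W["frame"]
h=cv2.cvtColor(f,cv2.COLOR_RGB2HSV)
roi=np.zeros(f.shape[:2],np.uint8);roi[145:222,285:355]=255
bl=((f.max(2)<60)&(roi>0)).astype(np.uint8)
N,l,s,ce=cv2.connectedComponentsWithStats(bl);i=np.argmax(s[1:,4])+1;print("dark",s[i],ce[i])
p=np.argwhere(l==i)[:,::-1].astype(np.float32);print(cv2.minAreaRect(p))
wh=((f.min(2)>150)&(roi>0)).astype(np.uint8);N,l,s,ce=cv2.connectedComponentsWithStats(wh);print([(s[j].tolist(),ce[j].round(1)) for j in range(1,N) if s[j,4]>4])
print("disc", plane(W,317,182,54,st)); print("line",plane(W,317,174,84,st),plane(W,318,187,84,st))
print("red",plane(W,300,208,40,st));print("expect knob",[proj(W,[442,-184,z],st).round() for z in(40,54,84)])
P=[plane(W,u,v,40,st) for u,v in[(275,143),(344,127),(361,214),(296,228)]]
for q in P:print(q.round())
print(np.mean(P,0))
cv2.imwrite("pics/w1c.png",cv2.resize(f[115:240,255:380,::-1],(600,600),interpolation=cv2.INTER_CUBIC))
E
```

```text
dark [301 165  35  42 918] [318.22331155 183.63943355]
((319.1709899902344, 183.5222930908203), (38.71663284301758, 34.38768768310547), 52.4314079284668)
[([285, 145, 70, 77, 3183], array([319.1, 185.5])), ([316, 173, 3, 15, 43], array([317. , 179.7]))]
disc [ 443.15511631 -179.05413487   54.        ]
line [ 458.37497894 -177.42912513   84.        ] [ 444.61930396 -180.16468418   84.        ]
red [ 404.71937888 -162.40932643   40.        ]
expect knob [array([321., 181.]), array([321., 183.]), array([321., 190.])]
[ 480. -125.   40.]
[ 508. -202.   40.]
[ 406. -239.   40.]
[ 378. -160.   40.]
[ 443.1003221  -181.55765359   40.        ]
```

View pics/w1c.png

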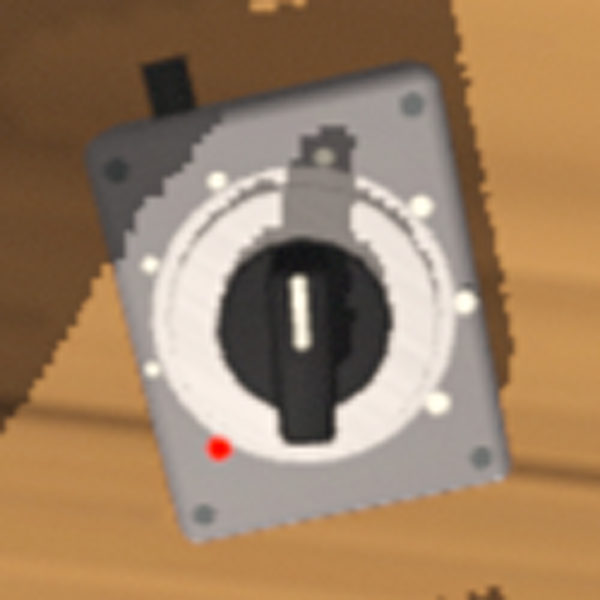

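The crop shows the pointer facing roughly +x, at about 0.16 rad. The red off dot is near 2.66 rad, so the knob stands at about 2.5 rad. The TCP is over the knob within 2 mm, so I descend.

Request:
jog_arm([
  [0,0,-0.3,0,0,0.01,0.3],
  [0,0,-0.6,0,0,0.02,0.3],
  [0,0,-0.9,0,0,0.02,0.3],
  [0,0,-1,0,0,0.02,0.3],
  [0,0,-1,0,0,0.02,0.3],
], grip_force=15)

```text
clock: 3.25
eef_pos: [439.9, -181.7, 91.0]
eef_rot: [-3.139, 0.004, 0.15]
wrist_force: [0.0, -0.8, -0.2]
finger_gap: 66.6
finger_force: 0.0
```

Request:
jog_arm([
  [0,0,-0.12,0,0,0,0.3],
  [0,0,-0.225,0,0,0,0.3],
  [0,0,-0.225,0,0,0,0.3],
  [0,0,-0.225,0,0,0,1],
  [0,0,-0.225,0,0,0,1],
  [0,0,-0.225,0,0,0,1],
  [0,0,-0.225,0,0,0,1],
  [0,0,-0.225,0,0,0,1],
])

```text
clock: 3.92
eef_pos: [441.4, -183.9, 67.0]
eef_rot: [3.141, -0.001, 0.144]
wrist_force: [0.2, 0.4, -0.7]
finger_gap: 36.1
finger_force: 0.0
```

Request:
jog_arm([
  [0,0,0,0,0,0,1],
  [0,0,0,0,0,0,1],
  [0,0,0,0,0,0,1],
])

```text
clock: 4.17
eef_pos: [441.0, -182.0, 66.5]
eef_rot: [-3.137, 0.0, 0.143]
wrist_force: [-0.9, 30.0, 14.5]
finger_gap: 16.9
finger_force: 15.1
```

Request:
jog_arm([
  [0.005,0.025,0,0,0,0,1],
  [0.005,0.025,0,0,0,0,1],
  [0.005,0.025,0,0,0,0,1],
])

```text
clock: 4.42
eef_pos: [441.1, -180.1, 66.6]
eef_rot: [-3.14, 0.002, 0.144]
wrist_force: [-6.7, 7.0, 9.1]
finger_gap: 13.6
finger_force: 15.0
```

Request:
jog_arm([
  [0,0.008,0,0,0,0.08,1],
  [0,0.008,0,0,0,0.16,1],
  [0,0.008,0,0,0,0.24,1],
  [0,0.008,0,0,0,0.31,1],
  [0,0.008,0,0,0,0.39,1],
  [0,0.008,0,0,0,0.47,1],
  [0,0.008,0,0,0,0.54,1],
  [0,0.008,0,0,0,0.6,1],
])

```text
clock: 5.08
eef_pos: [441.3, -180.3, 66.6]
eef_rot: [-3.141, 0.001, 1.092]
wrist_force: [-3.7, -4.5, 3.3]
finger_gap: 14.0
finger_force: 15.0
```

Request:
jog_arm([
  [0,0,0,0,0,0.08,1],
  [0,0,0,0,0,0.16,1],
  [0,0,0,0,0,0.24,1],
  [0,0,0,0,0,0.31,1],
  [0,0,0,0,0,0.39,1],
  [0,0,0,0,0,0.47,1],
  [0,0,0,0,0,0.54,1],
  [0,0,0,0,0,0.6,1],
])

```text
clock: 5.75
eef_pos: [441.8, -180.4, 66.6]
eef_rot: [-3.142, 0.001, 2.035]
wrist_force: [0.4, -3.9, 1.1]
finger_gap: 14.1
finger_force: 15.0
```

Request:
jog_arm([
  [0,0,0,0,0,0.08,1],
  [0,0,0,0,0,0.16,1],
  [0,0,0,0,0,0.24,1],
  [0,0,0,0,0,0.32,1],
  [0,0,0,0,0,0.36,1],
  [0,0,0,0,0,0.36,1],
])

```text
clock: 6.25
eef_pos: [442.0, -180.2, 66.6]
eef_rot: [-3.141, 0.001, 2.598]
wrist_force: [2.3, -3.2, 0.1]
finger_gap: 13.8
finger_force: 15.0
```

```bash
python3 -c "
from h import *
s=manip.read_state();print(s['moment'],s['wrist_force'],s['eef_pos'],s['eef_rot'],s['joints'])"
```

```text
[-0.51741958 -0.41342942  0.01557615] [ 2.26702631 -3.16901447  0.12460856] [ 442.01742288 -180.16197385   66.59989688] [-3.14147251e+00  9.53599356e-04  2.59762616e+00] [-4.63677087e-01  3.25666152e-01  1.86679824e+00 -2.41561799e-04
  9.48187381e-01 -1.49036609e+00]
```

Now a little further until the stop shows as a rising moment.

Request:
jog_arm([
  [0,0,0,0,0,0.05,1],
  [0,0,0,0,0,0.07,1],
  [0,0,0,0,0,0.07,1],
])

```text
clock: 6.5
eef_pos: [442.1, -180.1, 66.6]
eef_rot: [-3.142, 0.001, 2.703]
wrist_force: [2.5, -2.6, -0.7]
finger_gap: 14.1
finger_force: 15.1
```

```bash
python3 -c "
from h import *
s=manip.read_state();print(s['moment'],s['wrist_force'],s['eef_pos'],s['eef_rot'],s['finger_gap'])"
```

```text
[-0.53996327 -0.4785602  -0.23932126] [ 2.51213308 -2.63431176 -0.7251683 ] [ 442.05791142 -180.10696806   66.60847142] [-3.14153188e+00  1.01171611e-03  2.70303916e+00] 14.073514021125263
```

Request:
jog_arm([
  [0,0,0,0,0,0.05,1],
  [0,0,0,0,0,0.05,1],
  [0,0,0,0,0,0.05,1],
])

```text
clock: 6.75
eef_pos: [441.7, -179.9, 66.6]
eef_rot: [-3.142, -0.0, 2.779]
wrist_force: [-1.3, -1.8, 2.4]
finger_gap: 14.7
finger_force: 15.6
```

```bash
python3 -c "
from h import *
s=manip.read_state();print(s['moment'],s['wrist_force'],s['eef_pos'],s['eef_rot'],s['finger_gap'])"
```

```text
[-0.25437257  0.19078093 -0.37139271] [-1.27700336 -1.76633396  2.40915737] [ 441.68845095 -179.91370927   66.56298223] [-3.14156385e+00 -3.30194909e-05  2.77869953e+00] 14.674226160748203
```

The moment rose against the stop and the jaws began to slip, so the knob is at its stop. I release it, lift, and travel to the dock.

Request:
jog_arm([
  [0,0,0,0,0,0,0.4],
  [0,0,0,0,0,0,0.4],
  [0,0,0,0,0,0,0.3],
  [0,0,0.3,0,0,0,0.3],
  [0,0,0.6,0,0,0,0.3],
  [0,0,0.9,0,0,0,0.1],
  [0,0,1,0,0,0,0],
])

```text
clock: 7.33
eef_pos: [442.9, -180.3, 191.2]
eef_rot: [-3.141, 0.006, 2.782]
wrist_force: [-0.0, 0.3, 0.8]
finger_gap: 58.0
finger_force: 0.0
```

```bash
python3 - <<'E'
from h import *
s=manip.read_state();W=manip.camera("wrist");f=W["frame"]
print(s["eef_pos"],s["eef_rot"])
# white pointer + red dot near expected
for z,p in((84,[442,-180,84]),):print(proj(W,p,s))
red=(f[:,:,0]>180)&(f[:,:,1]<70)&(f[:,:,2]<70);print("red",np.argwhere(red)[:,::-1].mean(0),red.sum())
u,v=proj(W,[442,-180,70],s).astype(int);r=f[max(v-90,0):v+90,max(u-90,0):u+90]
m=(r.min(2)>120).astype(np.uint8);N,l,st,ce=cv2.connectedComponentsWithStats(m)
for j in range(1,N):
    if st[j,4]>15:
        p=np.argwhere(l==j)[:,::-1].astype(np.float32)+[max(u-90,0),max(v-90,0)];b=cv2.boxPoints(cv2.minAreaRect(p.astype(np.float32)))
        print(st[j,4],ce[j]+[max(u-90,0),max(v-90,0)],[plane(W,*q,84,s)[:2].round(1).tolist() for q in b])
if red.sum():print(plane(W,*np.argwhere(red)[:,::-1].mean(0),40,s))
c=manip.camera("scene");print("blue",plane(c,366,150,10),plane(c,366,128,60))
E
```

```text
[ 442.88777383 -180.34464018  191.23042117] [-3.14103585  0.0058153   2.78213002]
[319.58373068 193.97682758]
red [322.         147.21052632] 19
5134 [314.57499026 175.78379431] [[398.7, -226.6], [374.6, -156.5], [458.2, -124.7], [488.2, -198.1]]
52 [319.94230769 182.46153846] [[437.5, -180.3], [423.7, -173.6], [425.0, -170.9], [438.9, -177.5]]
1025 [250.17073171 248.89268293] [[484.8, -301.6], [440.6, -243.0], [457.9, -230.6], [503.6, -289.2]]
[ 404.52839881 -162.97228881   40.        ]
blue [288.2194049  313.01965711  10.        ] [232.40881779 345.69547866  60.        ]
```

The pointer stands at 2.68 rad and the red dot at 2.70 rad, so the knob is at its off stop. I go to the dock.

Request:
jog_arm([
  [0.02,0.3,0.3,0,0,-0.02,0],
  [0.04,0.6,0.5,0,0,-0.04,0],
  [0.04,0.9,0.5,0,0,-0.04,0],
  [0.04,1,0.5,0,0,-0.04,0],
  [0.04,1,0.5,0,0,-0.04,0],
])

```text
clock: 7.85
eef_pos: [446.3, -57.2, 245.7]
eef_rot: [3.141, -0.001, 2.723]
wrist_force: [-0.5, -0.6, -0.6]
finger_gap: 94.2
finger_force: 0.0
```

Request:
jog_arm([
  [0.0,0.33,0,0,0,0,0],
  [0,0.66,0,0,0,0,0],
  [0,1,0,0,0,0,0],
  [0,1,0,0,0,0,0],
])

```text
clock: 8.18
eef_pos: [445.9, 64.5, 245.0]
eef_rot: [-3.141, -0.002, 2.724]
wrist_force: [-0.2, -0.0, 0.2]
finger_gap: 94.2
finger_force: 0.0
```

Request:
jog_arm([
  [0.0,0.33,0,0,0,0,0],
  [0,0.66,0,0,0,0,0],
  [0,1,0,0,0,0,0],
  [0,1,0,0,0,0,0],
])

```text
clock: 8.52
eef_pos: [446.0, 184.2, 244.8]
eef_rot: [-3.141, -0.002, 2.723]
wrist_force: [0.4, -0.7, -0.4]
finger_gap: 94.0
finger_force: 0.0
```

Request:
jog_arm([
  [0.0,0.33,0,-0.03,-0.07,0,0],
  [0,0.66,0,-0.06,-0.14,0,0],
  [0,1,0,-0.09,-0.21,0,0],
  [0,1,0,-0.12,-0.28,0,0],
  [0,1,0,-0.15,-0.35,0,0],
  [0,1,0,-0.18,-0.41,0,0],
  [0,1,0,-0.204,-0.457,0,0],
  [0,1,0,-0.204,-0.457,0,0],
])

```text
clock: 9.18
eef_pos: [445.6, 299.5, 243.4]
eef_rot: [-3.135, 0.788, 2.727]
wrist_force: [-0.3, -0.2, -0.6]
finger_gap: 94.0
finger_force: 0.0
```

Request:
jog_arm([
  [-0.1,0.3,-0.2,0,0,0,0],
  [-0.1,0.3,-0.4,0,0,0,0],
  [-0.1,0.3,-0.4,0,0,0,0],
  [-0.1,0.3,-0.4,0,0,0,0],
])

```text
clock: 9.52
eef_pos: [434.9, 335.1, 197.5]
eef_rot: [-3.138, 0.784, 2.722]
wrist_force: [-0.3, -1.0, -0.1]
finger_gap: 93.8
finger_force: 0.0
```

```bash
python3 - <<'E'
from h import *
import pickle
cs={}
for n in("wrist","side","scene"):
    st=manip.read_state();c=manip.camera(n);c["st"]=st;cs[n]=c
pickle.dump(cs,open("c2.pkl","wb"));st=cs["wrist"]["st"];print(st["clock"],st["eef_pos"],st["eef_rot"],st["joints"])
cv2.imwrite("pics/w2.png",cs["wrist"]["frame"][:,:,::-1])
E
```

```text
9.5167 [434.92204564 335.06624734 197.47463523] [-3.13784162  0.78352039  2.722358  ] [ 0.92205621  0.26935649  1.79111806 -0.89527568  1.07961007  0.21686516]
```

View pics/w2.png

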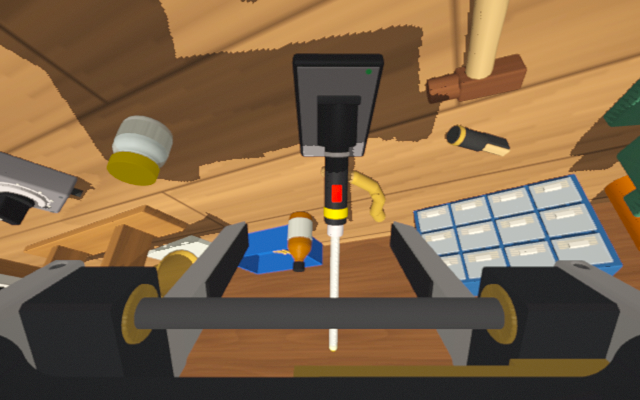

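The wrist view shows the light's handle at (337,170), its yellow band at (335,213), and its tip at (333,348), on the grey-black dock at (337,100). I triangulate it with the side view.

```bash
python3 - <<'E'
from h import *
import pickle
cs=pickle.load(open("c2.pkl","rb"));W,D,S=cs["wrist"],cs["side"],cs["scene"];st=W["st"]
def yel(c,box):
    u,v,w,h=box;H=cv2.cvtColor(c["frame"],cv2.COLOR_RGB2HSV)[v:v+h,u:u+w]
    m=cv2.inRange(H,(22,110,110),(34,255,255));N,l,s,ce=cv2.connectedComponentsWithStats(m)
    return [(s[j,4],(ce[j]+[u,v]).round(1).tolist()) for j in range(1,N) if s[j,4]>=2]
w=yel(W,(310,195,50,165));d=yel(D,(290,125,60,50));s=yel(S,(400,150,40,40));print(w,d,s)
bw=max(w)[1];tw=max(w,key=lambda x:x[1][1])[1]
bd=max(d)[1];td=max(d,key=lambda x:x[1][0])[1]
B,e1=tri(ray(W,*bw,st),ray(D,*bd));T,e2=tri(ray(W,*tw,st),ray(D,*td));print(B,e1,T,e2)
T2,e3=tri(ray(S,*max(s,key=lambda x:x[1][0])[1]),ray(D,*td));print("S-D tip",T2,e3)
# handle axis line in wrist: centre of dark columns
f=W["frame"]
for v in(165,205,245,300):
    row=f[v,310:365].astype(int); print(v,''.join('#' if r.max()<70 else ('w' if r.min()>150 else '.') for r in row))
a=(T-B)/np.linalg.norm(T-B);print("a",a,np.linalg.norm(T-B),"yaw",np.arctan2(a[1],a[0]),"elev",np.arcsin(a[2]))
# dock foot top corners z16 in wrist
for u,v in[(294,56),(382,56)]:print(plane(W,u,v,16,st).round())
# line in wrist plane normal: 
o,d1=ray(W,337,165,st);_,d2=ray(W,*tw,st);n=np.cross(d1,d2);n/=np.linalg.norm(n);print("plane horiz dir (45deg vertical plane)",n, "yaw",np.arctan2(n[0],-n[1]))
print([proj(W,p,st).round().tolist() for p in([472,334,42],[527,309,102],[663,249,251])])
E
```

```text
[(np.int32(259), [335.2, 213.2]), (np.int32(5), [332.6, 350.2])] [(np.int32(23), [302.6, 162.5])] [(np.int32(4), [430.5, 167.5])]
[542.17091474 304.33692182 121.06961485] 3.9602499812586447 [534.48512018 274.13236086 200.57396089] 120.33974043217407
S-D tip [556.35498016 368.4702066   98.34059669] 22.741966464293125
165 ...............#######################.................
205 ...............######################..................
245 .....................wwwwwwww..........................
300 #######################################################
a [-0.09000273 -0.35370356  0.93101735] 85.3951285580963 yaw -1.8199664078702358 elev 1.1971904516313212
[421. 314.  16.]
[455. 389.  16.]
plane horiz dir (45deg vertical plane) [-0.37352353 -0.92638265 -0.04790991] yaw -0.38326756222735364
[[334.0, 107.0], [333.0, 189.0], [331.0, 351.0]]
```

Request:
jog_arm([
  [0.14,0.01,-0.14,0,0,0,0.3],
  [0.275,0.02,-0.27,0,0,0,0.3],
  [0.275,0.02,-0.27,0,0,0,0.3],
  [0.275,0.02,-0.27,0,0,0,0.3],
])

```text
clock: 10.0
eef_pos: [468.0, 337.8, 166.6]
eef_rot: [3.14, 0.786, 2.718]
wrist_force: [-0.9, 0.8, -0.0]
finger_gap: 70.8
finger_force: 0.0
```

```bash
python3 - <<'E'
from h import *
st=manip.read_state();W=manip.camera("wrist");f=W["frame"]
print(st["eef_pos"],st["eef_rot"])
a=np.array([.643,-.293,.707]);s0=np.array([470,336.5,42])
for s in(85,112,297):print(s,proj(W,s0+s*a,st).round(1))
H=cv2.cvtColor(f,cv2.COLOR_RGB2HSV);m=cv2.inRange(H,(22,110,110),(34,255,255));m[:,:290]=0;m[:,390:]=0
N,l,q,ce=cv2.connectedComponentsWithStats(m);print([(q[j,4],ce[j].round(1)) for j in range(1,N) if q[j,4]>3])
cv2.imwrite("pics/w3.png",f[:,:,::-1])
for v in range(100,250,15): 
    r=np.where(f[v,290:390].max(1)<60)[0];print(v,(r.min()+290,r.max()+290,len(r)) if len(r) else None)
E
```

```text
[467.99487639 337.79030298 166.62706602] [3.14015412 0.78583915 2.71783798]
85 [319.  199.6]
112 [319.  226.7]
297 [318.7 381.2]
[(np.int32(534), array([364.2, 200.5])), (np.int32(327), array([320.4, 228.7]))]
100 (np.int64(296), np.int64(366), 55)
115 (np.int64(298), np.int64(363), 50)
130 (np.int64(298), np.int64(360), 49)
145 (np.int64(299), np.int64(357), 47)
160 None
175 (np.int64(309), np.int64(334), 26)
190 (np.int64(309), np.int64(333), 25)
205 (np.int64(309), np.int64(333), 11)
220 (np.int64(309), np.int64(332), 16)
235 (np.int64(309), np.int64(380), 12)
```

The prediction agrees with the picture within 2 px, so I approach and grip.

Request:
jog_arm([
  [0.13,-0.06,-0.15,0,0,0,0.3],
  [0.27,-0.12,-0.3,0,0,0,0.3],
  [0.4,-0.17,-0.45,0,0,0,0.3],
  [0.53,-0.23,-0.6,0,0,0,0.3],
  [0.53,-0.23,-0.6,0,0,0,0.3],
  [0.53,-0.23,-0.6,0,0,0,0.3],
], grip_force=25)

```text
clock: 10.55
eef_pos: [531.2, 311.3, 95.8]
eef_rot: [3.141, 0.784, 2.719]
wrist_force: [0.3, -0.8, 0.4]
finger_gap: 65.3
finger_force: 0.0
```

Request:
jog_arm([
  [0,0,0,0,0,0,1],
  [0,0,0,0,0,0,1],
  [0,0,0,0,0,0,1],
  [0,0,0,0,0,0,1],
  [0,0,0,0,0,0,1],
  [0,0,0,0,0,0,1],
  [0,0,0,0,0,0,1],
])

```text
clock: 11.13
eef_pos: [531.2, 311.7, 95.1]
eef_rot: [3.141, 0.784, 2.72]
wrist_force: [-2.9, 1.0, 1.6]
finger_gap: 25.3
finger_force: 25.0
```

Request:
jog_arm([
  [0.05,-0.025,0.06,0,0,0,1],
  [0.11,-0.05,0.12,0,0,0,1],
  [0.21,-0.1,0.24,0,0,0,1],
  [0.32,-0.15,0.35,0,0,0,1],
  [0.43,-0.2,0.47,0,0,0,1],
  [0.54,-0.24,0.59,0,0,0,1],
  [0.64,-0.29,0.71,0,0,0,1],
  [0.64,-0.29,0.71,0,0,0,1],
])

```text
clock: 11.8
eef_pos: [610.0, 276.0, 183.0]
eef_rot: [3.137, 0.786, 2.715]
wrist_force: [-0.2, 0.2, 0.3]
finger_gap: 25.3
finger_force: 25.0
```

Request:
jog_arm([
  [0,0,0.15,0,0,0,1],
  [0,0,0.3,0,0,0,1],
  [0,0,0.3,0,0,0,1],
  [0,0,0.3,0,0,0,1],
  [0,0,0.3,0,0,0,1],
])

```text
clock: 12.22
eef_pos: [607.4, 276.7, 214.3]
eef_rot: [-3.14, 0.783, 2.721]
wrist_force: [-0.3, -0.2, -1.1]
finger_gap: 25.0
finger_force: 25.0
```

```bash
python3 - <<'E'
from h import *
import pickle
cs={}
for n in("wrist","side","scene"):
    st=manip.read_state();c=manip.camera(n);c["st"]=st;cs[n]=c
pickle.dump(cs,open("c3.pkl","wb"));print(st["eef_pos"],st["eef_rot"],st["finger_gap"],st["clock"])
d=cs["side"]["frame"][90:265,230:465,::-1];cv2.imwrite("pics/s3.png",cv2.resize(d,(800,596),interpolation=cv2.INTER_CUBIC))
E
```

```text
[607.50672753 276.64935909 214.39107313] [-3.13963006  0.7824964   2.72134026] 25.431056815595653 12.3167
```

View pics/s3.png

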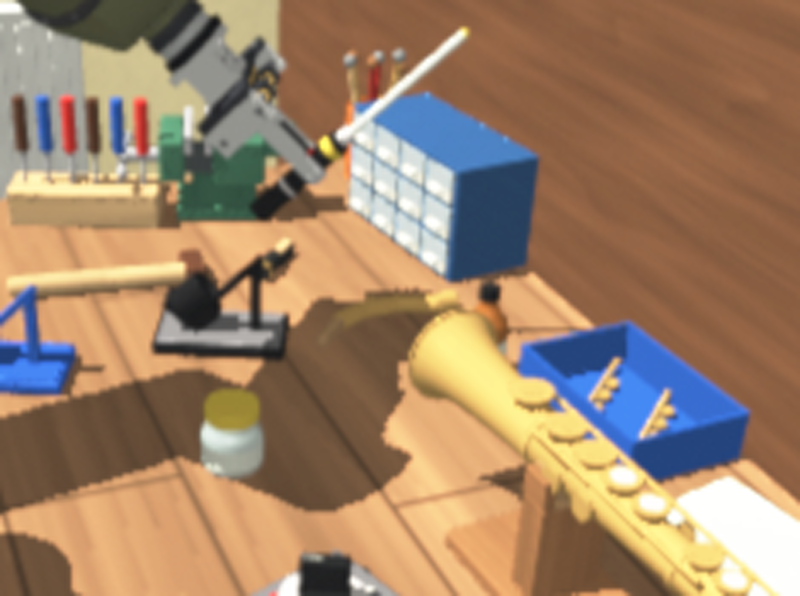

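The side view shows the light held clear of the dock, with its butt at (262,205) and tip at (463,33) in the crop. The bell's rim spans about (410-480, 315-395) in the crop. I measure the mouth from the rim's extreme points.

```bash
python3 - <<'E'
from h import *
import pickle
from scipy.optimize import least_squares
cs=pickle.load(open("c0.pkl","rb"));S,D=cs["scene"],cs["side"]
pts={}
for n,c in(("S",S),("D",D)):
    H=cv2.cvtColor(c["frame"],cv2.COLOR_RGB2HSV);m=cv2.inRange(H,(15,90,60),(34,255,255))
    m=cv2.morphologyEx(m,cv2.MORPH_OPEN,np.ones((2,2)))
    N,l,s,ce=cv2.connectedComponentsWithStats(m)
    j=np.argmax([s[k,4] if k and s[k,2]>100 else 0 for k in range(N)]);print(n,s[j])
    p=np.argwhere(l==j)[:,::-1];pts[n]=p
    h=cv2.convexHull(p.astype(np.int32))[:,0];near=(h[:,0]>310) if n=="S" else (h[:,0]<400)
    print(h[near].tolist())
    t=p[np.argmin(p[:,0])] if n=="S" else p[np.argmax(p[:,0])];print("tail",t)
T=np.array([676.,-614])
sm,dm=pts["S"],pts["D"]
obs=[sm[:,0].max()+.5, sm[sm[:,0]>300][:,1].min(), dm[:,0].min(), dm[dm[:,0]<400][:,1].min()]
print(obs)
th=np.linspace(0,2*np.pi,181)
def rim(C):
    x=np.array([T[0]-C[0],T[1]-C[1],0]);x/=np.linalg.norm(x);y=np.array([-x[1],x[0],0])
    return np.array([C[0],C[1],140])+46*(np.cos(th)[:,None]*y+np.sin(th)[:,None]*np.array([0,0,1]))
def pr(C):
    R=rim(C);s=np.array([proj(S,q) for q in R]);d=np.array([proj(D,q) for q in R]);return s,d
def res(C):
    s,d=pr(C);return np.array([s[:,0].max(),s[:,1].min(),d[:,0].min(),d[:,1].min()])-obs
r=least_squares(res,[640,-4],diff_step=1e-4);print(r.x,r.fun,"len",np.hypot(*(r.x-T)),"yaw",np.arctan2(*(T-r.x)[::-1]))
s,d=pr(r.x);print("bottom scene",s[:,1].max(),"side",d[:,1].max(),d[:,0].max())
E
```

```text
S [ 111  209  242  137 4763]
[[352, 236], [351, 239], [332, 210], [335, 209], [336, 209], [341, 210], [345, 214], [348, 218], [351, 225], [352, 232]]
tail [111 341]
D [ 309  172  224  178 5258]
[[346, 237], [325, 207], [309, 181], [309, 175], [315, 172], [317, 172], [353, 173], [364, 175], [373, 183]]
tail [532 343]
[np.float64(352.5), np.int64(209), np.int64(309), np.int64(172)]
[567.88533479  33.11641626] [  0.28402727 -21.06956716  16.39693007   5.48833771] len 656.0856933546977 yaw -1.4052538512084864
bottom scene 216.78893624025804 side 203.49037635094783 349.80680168726997
```

Request:
jog_arm([
  [-0.05,0.1,0.2,0.03,0.07,0,1],
  [-0.1,0.2,0.3,0.06,0.14,0,1],
  [-0.15,0.3,0.4,0.09,0.21,0,1],
  [-0.2,0.4,0.4,0.12,0.28,0,1],
  [-0.2,0.5,0.4,0.15,0.34,0,1],
  [-0.2,0.5,0.4,0.18,0.4,0,1],
  [-0.2,0.5,0.4,0.204,0.457,0,1],
  [-0.2,0.5,0.4,0.204,0.457,0,1],
])

```text
clock: 13.03
eef_pos: [585.4, 335.2, 262.5]
eef_rot: [-3.139, -0.008, 2.717]
wrist_force: [0.8, 0.5, -1.5]
finger_gap: 25.3
finger_force: 25.0
```

The side mask merged with the neck, so I redo it with the crop's own rim points: leftmost u=350.4, and top v=181 at full scale.

```bash
python3 - <<'E'
from h import *
import pickle
from scipy.optimize import least_squares
c0=pickle.load(open("c0.pkl","rb"));S,D=c0["scene"],c0["side"]
T=np.array([676.,-614]);th=np.linspace(0,2*np.pi,181)
def pr(C,c):
    x=np.array([T[0]-C[0],T[1]-C[1],0]);x/=np.linalg.norm(x);y=np.array([-x[1],x[0],0])
    return np.array([proj(c,q) for q in np.array([C[0],C[1],140])+46*(np.cos(th)[:,None]*y+np.sin(th)[:,None]*np.array([0,0,1]))])
H=cv2.cvtColor(S["frame"],cv2.COLOR_RGB2HSV);m=cv2.inRange(H,(18,110,90),(32,255,255));N,l,s,ce=cv2.connectedComponentsWithStats(m)
j=np.argmax(s[1:,4])+1;p=np.argwhere(l==j)[:,::-1];print("scene hull",[q.tolist() for q in cv2.convexHull(p.astype(np.int32))[:,0] if q[0]>315])
obs=[348.,209,350.4]
def res(C):
    a,d=pr(C,S),pr(C,D);return np.array([a[:,0].max(),a[:,1].min(),d[:,0].min()])-obs
r=least_squares(res,[640,-4],diff_step=1e-4);C=r.x;print(C,r.fun,"len",np.hypot(*(C-T)),"yaw",np.arctan2(*(T-C)[::-1]))
a,d=pr(C,S),pr(C,D);print("scene",a.min(0),a.max(0),"side",d.min(0),d.max(0))
a=cv2.resize(S["frame"][195:255,300:380,::-1],(400,300),interpolation=cv2.INTER_CUBIC);b=cv2.resize(D["frame"][165:225,330:410,::-1],(400,300),interpolation=cv2.INTER_CUBIC)
for im,q,o in((a,pr(C,S),(300,195)),(b,pr(C,D),(330,165))): cv2.polylines(im,[((q-o+.5)*5).astype(np.int32)],True,(255,0,0),1)
cv2.imwrite("pics/bell.png",np.hstack([a,b]))
E
```

```text
scene hull [[347, 225], [339, 233], [330, 238], [333, 209], [336, 209], [340, 211], [341, 212], [344, 216], [345, 218], [346, 221]]
[632.16037733 -18.90853972] [ 0.00355632  0.06014419 -0.05166428] len 596.7040796055106 yaw -1.497260449032402
scene [328.257162   209.06014419] [348.00355632 239.93433404] side [350.34833572 182.09803589] [375.87969557 208.12853071]
```

View pics/bell.png

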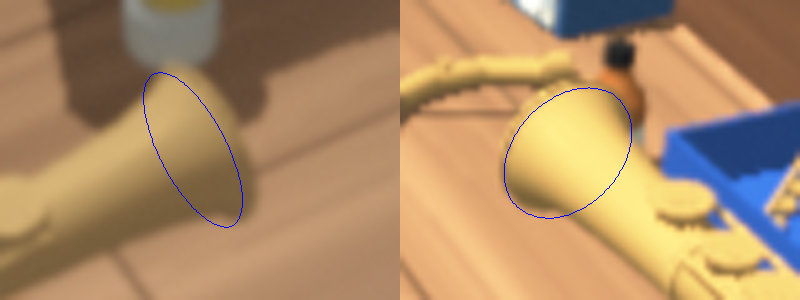

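The fitted rim (blue) falls about 10 mm short of the mouth in the scene view. The true edge there is at u≈351, v≈207. I refit with these points and the 610 mm length.

```bash
python3 - <<'E'
from h import *
import pickle
from scipy.optimize import least_squares
c0=pickle.load(open("c0.pkl","rb"));S,D=c0["scene"],c0["side"]
T=np.array([676.,-614]);th=np.linspace(0,2*np.pi,181)
def pr(C,c):
    x=np.array([T[0]-C[0],T[1]-C[1],0]);x/=np.linalg.norm(x);y=np.array([-x[1],x[0],0])
    return np.array([proj(c,q) for q in np.array([C[0],C[1],140])+46*(np.cos(th)[:,None]*y+np.sin(th)[:,None]*np.array([0,0,1]))])
obs=[351.,207.3,350.4]
def res(C):
    a,d=pr(C,S),pr(C,D);return np.r_[np.array([a[:,0].max(),a[:,1].min(),d[:,0].min()])-obs,(np.hypot(*(C-T))-610)/4]
r=least_squares(res,[640,-4],diff_step=1e-4);C=r.x;print(C,r.fun,"len",np.hypot(*(C-T)),"yaw",np.arctan2(*(T-C)[::-1]))
# mid-body axis check: sax centreline directions via scene mask at bell's throat
a=cv2.resize(S["frame"][195:255,300:380,::-1],(400,300),interpolation=cv2.INTER_CUBIC);b=cv2.resize(D["frame"][165:225,330:410,::-1],(400,300),interpolation=cv2.INTER_CUBIC)
for im,c,o in((a,S,(300,195)),(b,D,(330,165))):
    cv2.polylines(im,[((pr(C,c)-o+.5)*5).astype(np.int32)],True,(255,0,0),1)
    x=np.r_[T-C,0]/np.hypot(*(T-C));q=np.array([proj(c,np.r_[C,140]+k*x) for k in(0,140)]);cv2.polylines(im,[((q-o+.5)*5).astype(np.int32)],False,(0,0,255),1)
cv2.imwrite("pics/bell2.png",np.hstack([a,b]))
E
```

```text
[633.74283454  -8.7266522 ] [ 0.52956943  0.73681222 -0.9951364  -0.81333826] len 606.7466469576566 yaw -1.5010944144639622
```

View pics/bell2.png

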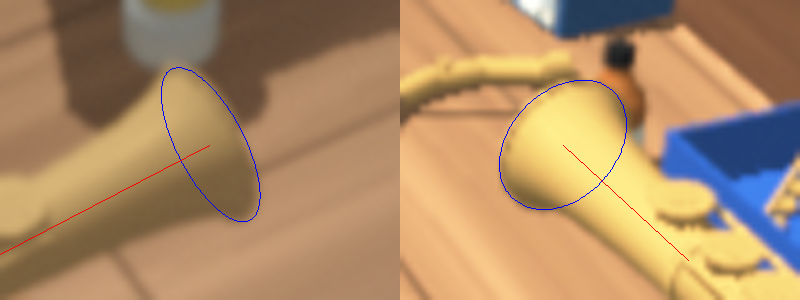

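The refitted rim now matches in both views: mouth at (634,-7,140), bore yaw -1.50 rad. I turn the light to face it while still high.

Request:
jog_arm([
  [0.02,-0.04,0,0,0,-0.07,1],
  [0.04,-0.08,0,0,0,-0.14,1],
  [0.06,-0.12,0,0,0,-0.21,1],
  [0.09,-0.18,0,0,0,-0.28,1],
  [0.11,-0.23,0,0,0,-0.35,1],
  [0.13,-0.27,0,0,0,-0.35,1],
])

```text
clock: 13.53
eef_pos: [599.5, 304.0, 263.4]
eef_rot: [-3.141, 0.0, 2.165]
wrist_force: [-0.3, -0.0, -0.8]
finger_gap: 25.4
finger_force: 25.0
```

Request:
jog_arm([
  [0.02,-0.04,0,0,0,-0.07,1],
  [0.04,-0.08,0,0,0,-0.14,1],
  [0.06,-0.12,0,0,0,-0.21,1],
  [0.09,-0.18,0,0,0,-0.28,1],
  [0.11,-0.23,0,0,0,-0.335,1],
  [0.11,-0.23,0,0,0,-0.335,1],
  [0.11,-0.23,0,0,0,-0.335,1],
  [0.11,-0.23,0,0,0,-0.335,1],
])

```text
clock: 14.2
eef_pos: [612.6, 277.1, 263.9]
eef_rot: [-3.141, -0.002, 1.649]
wrist_force: [0.9, 0.1, -1.8]
finger_gap: 25.5
finger_force: 25.0
```

Request:
jog_arm([
  [0,0,-0.2,0,0,0,1],
  [0,0,-0.4,0,0,0,1],
  [0,0,-0.6,0,0,0,1],
  [0,0,-0.7,0,0,0,1],
  [0,0,-0.7,0,0,0,1],
  [0,0,-0.7,0,0,0,1],
])

```text
clock: 14.7
eef_pos: [612.8, 277.0, 180.6]
eef_rot: [-3.141, -0.002, 1.646]
wrist_force: [0.1, 0.7, -2.0]
finger_gap: 25.4
finger_force: 25.0
```

```bash
python3 - <<'E'
from h import *
import pickle
cs={}
for n in("side","scene","wrist"):
    st=manip.read_state();c=manip.camera(n);c["st"]=st;cs[n]=c
pickle.dump(cs,open("c4.pkl","wb"));print(st["eef_pos"],st["eef_rot"],st["finger_gap"],st["clock"])
def yel(c,tol=28):
    H=cv2.cvtColor(c["frame"],cv2.COLOR_RGB2HSV);m=cv2.inRange(H,(22,90,110),(34,255,255))
    N,l,s,ce=cv2.connectedComponentsWithStats(m);return [(int(s[j,4]),ce[j].round(1).tolist()) for j in range(1,N) if s[j,4]>=2]
G=np.array(st["eef_pos"])+[0,0,11];a=np.array([np.cos(-1.5),np.sin(-1.5),0])
for n in("side","scene"):
    T=proj(cs[n],G+212*a);B=proj(cs[n],G+27*a);print(n,"pred tip",T,"band",B,[y for y in yel(cs[n]) if min(np.hypot(*(np.array(y[1])-T)),np.hypot(*(np.array(y[1])-B)))<20])
a=cv2.resize(cs["side"]["frame"][120:240,260:420,::-1],(800,600),interpolation=cv2.INTER_CUBIC);cv2.imwrite("pics/s4.png",a)
E
```

```text
[613.38195671 277.09072705 182.01437567] [ 3.14013833e+00 -3.12606447e-03  1.64504299e+00] 25.916997514786452 14.8
side pred tip [351.86296758 168.73501783] band [326.89776853 147.45273702] [(12, [325.4, 147.0]), (3, [313.7, 161.0]), (3, [351.7, 170.0]), (32, [355.0, 177.1])]
scene pred tip [364.64778878 199.00678199] band [416.10593724 172.91377879] [(3, [364.3, 199.7])]
```

Request:
jog_arm([
  [0,0,-0.15,0,0,0,1],
  [0,0,-0.3,0,0,0,1],
  [0,0,-0.42,0,0,0,1],
  [0,0,-0.42,0,0,0,1],
  [0,0,-0.42,0,0,0,1],
  [0,0,-0.42,0,0,0,1],
])

```text
clock: 15.35
eef_pos: [613.5, 277.0, 131.6]
eef_rot: [3.14, -0.003, 1.644]
wrist_force: [0.4, 0.4, -0.5]
finger_gap: 25.1
finger_force: 25.0
```

```bash
python3 - <<'E'
from h import *
cs={n:manip.camera(n) for n in("side","scene")};st=manip.read_state();print(st["eef_pos"],st["eef_rot"],st["clock"])
G=np.array(st["eef_pos"])+[0,0,11];a=np.array([np.cos(-1.5),np.sin(-1.5),0]);pt={}
for n,c in cs.items():
    H=cv2.cvtColor(c["frame"],cv2.COLOR_RGB2HSV);m=cv2.inRange(H,(22,80,100),(34,255,255));T=proj(c,G+210*a);u,v=T.round().astype(int);
    k=m[v-7:v+8,u-7:u+8];q=np.argwhere(k)[:,::-1]+[u-7,v-7];print(n,T,len(q),q.tolist() if len(q)<25 else "many");pt[n]=q.mean(0) if len(q) else T
print(tri(ray(cs["side"],*pt["side"]),ray(cs["scene"],*pt["scene"])),"pred",G+210*a)
a=cv2.resize(cs["side"]["frame"][130:230,300:400,::-1],(500,500),interpolation=cv2.INTER_CUBIC);cv2.imwrite("pics/s5.png",a)
E
```

```text
[613.4091947  276.92292603 131.41985136] [ 3.14038932e+00 -3.09486415e-03  1.64421405e+00] 15.45
side [350.55358946 182.25803038] 41 many
scene [363.84657863 211.2751398 ] 3 [[363, 211], [363, 212], [364, 213]]
(array([634.67580086,  60.52916671, 147.441596  ]), np.float64(2.882595874162871)) pred [628.26400705  67.44897884 142.41985136]
```

```bash
python3 - <<'E'
from h import *
import pickle
cs=pickle.load(open("c4.pkl","rb"));D,S,W=cs["side"],cs["scene"],cs["wrist"];st=W["st"]
print("tip",tri(ray(D,351.7,170),ray(S,364.3,199.7)),"band pred z193",[613.4,277,193])
# band angle in the wrist view
H=cv2.cvtColor(W["frame"],cv2.COLOR_RGB2HSV);m=cv2.inRange(H,(22,110,110),(34,255,255))
N,l,s,ce=cv2.connectedComponentsWithStats(m);print([(s[j,4],ce[j].round(1)) for j in range(1,N) if s[j,4]>20])
b=tri(ray(D,325.4,147),ray(W,*min([ce[j] for j in range(1,N) if s[j,4]>20],key=lambda q:abs(q[0]-320)),st));print("band",b)
E
```

```text
tip (array([627.59103808,  65.19151045, 189.17773562]), np.float64(0.8866575624017932)) band pred z193 [613.4, 277, 193]
[(np.int32(93), array([323. ,  16.1])), (np.int32(757), array([371.7, 157.8])), (np.int32(907), array([453.8, 169. ])), (np.int32(461), array([319.2, 291.2])), (np.int32(180), array([371.9, 304.3])), (np.int32(873), array([159.4, 345.5])), (np.int32(95), array([492.6, 336.4])), (np.int32(115), array([478.8, 344.5])), (np.int32(27), array([467.7, 352.1])), (np.int32(61), array([513.7, 365.6])), (np.int32(65), array([503.8, 373.2]))]
band (array([612.49375596, 250.27807372, 195.77857035]), np.float64(5.832201928487367))
```

The tip measures (628,65,139), on the bore's line. I insert slowly in two halves.

Request:
jog_arm([
  [0.01,-0.1,0.01,0,0,0,1],
  [0.02,-0.2,0.01,0,0,0,1],
  [0.03,-0.3,0.01,0,0,0,1],
  [0.035,-0.4,0.01,0,0,0,1],
  [0.04,-0.5,0.01,0,0,0,1],
  [0.04,-0.5,0.01,0,0,0,1],
])

```text
clock: 15.95
eef_pos: [618.0, 213.9, 131.0]
eef_rot: [-3.14, -0.002, 1.642]
wrist_force: [-1.1, -0.9, -1.2]
finger_gap: 25.5
finger_force: 25.0
```

```bash
python3 - <<'E'
from h import *
import pickle
cs={n:manip.camera(n) for n in("side","scene")};st=manip.read_state();print(st["eef_pos"],st["eef_rot"],st["wrist_force"])
G=np.array(st["eef_pos"])+[0,0,8];T=G+[14.3,-212,0];print("tip",T)
ims=[]
for n,c in cs.items():
    t=proj(c,T);print(n,t);u,v=t.astype(int);u-=40;v-=30
    ims.append(cv2.resize(c["frame"][v:v+60,u:u+80,::-1],(400,300),interpolation=cv2.INTER_CUBIC))
cv2.imwrite("pics/s6.png",np.hstack(ims))
E
```

```text
[617.76792312 216.11449074 131.05642424] [-3.14060178e+00 -2.59291326e-03  1.64299029e+00] [ 0.40353462  0.13109138 -1.1948742 ]
tip [632.06792312   4.11449074 139.05642424]
side [359.97541915 192.08329293]
scene [345.10715788 221.5646983 ]
```

View pics/s6.png

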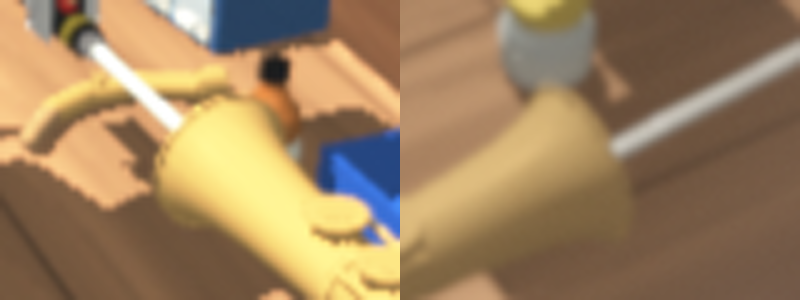

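In both views the rod runs straight at the middle of the mouth: it meets the rim at (178,128) in the left crop and (613,148) in the right. I insert the rest.

Request:
jog_arm([
  [0.007,-0.1,0,0,0,0,1],
  [0.014,-0.2,0,0,0,0,1],
  [0.02,-0.3,0,0,0,0,1],
  [0.028,-0.4,0,0,0,0,1],
  [0.035,-0.5,0,0,0,0,1],
  [0.035,-0.5,0,0,0,0,1],
  [0.035,-0.5,0,0,0,0,1],
  [0.035,-0.5,0,0,0,0,1],
])

```text
clock: 16.72
eef_pos: [621.8, 156.9, 131.0]
eef_rot: [-3.141, -0.003, 1.644]
wrist_force: [-0.1, -0.4, -2.4]
finger_gap: 25.3
finger_force: 25.0
```

Request:
jog_arm([
  [0,0,0,0,0,0,1],
  [0,0,0,0,0,0,1],
  [0,0,0,0,0,0,1],
  [0,0,0,0,0,0,1],
  [0,0,0,0,0,0,1],
  [0,0,0,0,0,0,1],
])

```text
clock: 17.22
eef_pos: [621.8, 156.8, 130.9]
eef_rot: [-3.14, -0.002, 1.644]
wrist_force: [0.2, 0.9, -2.2]
finger_gap: 25.6
finger_force: 25.0
```

```bash
python3 -c "
from h import *
s=manip.read_state();print(s['eef_pos'],s['eef_rot'],s['wrist_force'],s['moment'],s['qd'].round(3),s['finger_force'])
if abs(s['wrist_force']).max()<4 and s['finger_force']>10 and abs(s['eef_pos'][1]-156)<6: print(manip.sign_off())"
```

```text
[621.79248395 156.83978735 130.9044948 ] [-3.14049176e+00 -2.40587726e-03  1.64433042e+00] [ 0.17887184  0.883486   -2.19610536] [-0.0982526   0.00218186 -0.03887444] [-0.001  0.001  0.     0.001  0.    -0.002] 24.99984383583069
the job is handed in; nothing more can be done
None
```

The job is handed in after about 17 s: the knob is at its off stop and the light is held level with its rod tip about 5 cm inside the bell by my measurements, with no sign of contact, though no verdict was returned.

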